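# Turn the revolving pastry stand to its notch and hold the sprung cover open at the mark

### The arm

A 6-joint arm with a two-finger parallel gripper is mounted at the origin on the work surface. World frame = base frame: x ahead of the robot, y to its left, z up, the work surface at z = 0. Lengths are in mm, angles in rad, forces in N, time in s.
With the tool pointing down it reaches from about 350 to 925 mm from the base axis. Payload 6.4 kg.
Tool frame: the origin (TCP) lies midway between the tips of the shut fingers; the grasp point (between the pads) lies 19 mm behind it; z points along the fingers, x is the direction in which the jaws open and shut, and the axes are right-handed (so a half turn about z gives the same grasp; the last joint's range is limited). The gripper opens to 85 mm and grips with 20 to 120 N. Pads are 22 mm wide; open, the fingers measure 114 mm over their backs; the gripper's body (76 mm by 85 mm) begins 54 mm behind the grasp point. The pads swing forward as they close: fully open they stand 13 mm farther back than shut.
Start: joints at [-1.476, 0.245, 1.558, -0, 1.339, -0.174], TCP at [172.628, -626.669, 231.29] pointing down, gripper open.
Joint ranges: [-3.13, 3.13], [-1.02, 2.26], [0.13, 2.54], [-0.95, 4.09], [0.21, 2.88], [-2.74, 2.74]. Speed limits (rad/s): [2.57, 2.57, 3.14, 3.14, 3.14, 3.14].

### API

Orientations are given as a rotation vector (axis times angle).
In Python, from workcell import * gives the robot as it stands.
- The arm moves only by the shell command python3 -m inch 'ROWS' [FORCE]. ROWS is JSON, one flat list of numbers, 7 for each row, row after row: the finger opening in mm, from 0 to 85.4, then the shift along the tool's x, y, z in units of 50 mm (1.0 is 50 mm), then the turn, a rotation vector about the tool's x, y, z in units of 6 degrees (1.0 is 6 degrees). A call has exactly 5 rows; each row shifts and turns the commanded pose from where the row before left it, along the tool's axes as they then stand; what a row does not reach is not made up. A row lasts 1/10 s, in which the tool goes at most 50 mm and 8.59 degrees, less where a joint would pass 70% of its speed; a pose out of reach is approached as far as the arm can. A call is refused whole if a number of a shift passes 1 or a number of a turn 1, either way. A call with a gripper value outside its range is refused whole. The fingers move at their own pace and stop on an object; FORCE is the grip in N (left out, the last holds). Time passes only in rows, so rows that do not move let the fingers close, or fill a call up. It gives the time, the measured TCP pose, the force and the opening at its end, in the units of the state.
- observe(): the state, without advancing time (a new reading comes with each control period).
- camera(name): name is "scene" or "top"; returns a dict with "image" (384x512x3 uint8, red, green, blue), "range_z" (384x512 float32, mm along the optical axis (not along the pixel's ray), 0 where there is no reading), "vertical_fov" (degrees; the focal length in pixels is half the picture's height over the tangent of half this angle, whatever the lens; pixels are square), "cx", "cy" (the principal point, pixels), "xyz" and "orientation" of the camera in the world. Camera axes: x right, y up, looking along -z (the intrinsics and any distortion apply to the point x, -y, -z); pixel columns grow to the right and rows downward; lengths in mm; the calibration is good to about 2 mm. A picture is of the moment at which its call begins.
- hand_in(): hands the job in, once; it reports no verdict.
Trained networks look in a picture, given as the dict that the camera call returned (one of the last four; its "shot" number tells which), for a name from the list of things; names that differ only in an ending like _2 or _b are one class to them, and where a whole thing is asked for, a point or a joint stands for the part that bears it (a point fixed in the world has none). Each returns a list of dicts, best first, with "confidence" (0 to 1); they miss things now and then, are a little off and sometimes report something else, mostly with a low value. They report only what shows in the picture. A call takes as long as a camera call.
- outline_of(picture, name): "pixels" (384x512 bool, what is visible of it) and "point" ([column, row] in pixels, amid what is visible of it).
The state is a dict: "time": time; "qpos": joint angles; "joint_vel": joint speeds; "joint_torque": joint torques, N m; "tool_pos": TCP position; "eef_rot": TCP orientation; "force": force on the tool from outside, world axes, zero at the start; "wrist_torque": the same for the moment, N m; "width": finger opening in mm.
Only numpy, scipy, OpenCV 4.12 (cv2) and the standard library are available. Lean on these libraries where they do the work, as an engineer would, in place of code of your own. Each camera call takes 0.05 s, during which the arm holds its last target. There are 200 camera calls.

### The job

Keeping its cover shut, turn the revolving pastry stand until it clicks into its notch, with the black handle of the clear cover directly above the yellow tongue of the base. Then lift the sprung cover by that handle until its red side arms line up with the yellow markers on the white side scales, and finish while still holding it there, steady, because it snaps shut if released. Leave the yellow markers as they are set and do not disturb the other things on the counter.

Things in the scene. Friction and masses are not known exactly. Their poses are not given: they have to be found in the camera images.
- stand: Fixed round wooden base (240 mm across, 20 mm high) of the revolving pastry stand. Origin: centre of its underside on the counter, on the vertical turning axis. Its -x axis points along the yellow tongue (34 mm wide, reaching 194 mm from the axis, at most 30 mm high) that marks where the cover handle must end. Its z is up. The base cannot move.
- turntable (a joint): Turn of the turntable (wooden disc 310 mm across, top 50 mm above the counter; its hinge brackets reach 235 mm from the axis), rad, positive counter-clockwise from above. 0 = notch, handle above the yellow tongue. Starts between -1.0 and -0.45, limits -1.15 and 0.35. Friction 0.06 N m, stays where left; over the last 0.13 rad a spring ball resists with up to 0.7 N m, within 0.04 rad it pulls to 0.
- lid (a joint): Opening angle of the clear cover, rad: 0 shut, growing as the handle side rises, limit 1.25. The cover is a clear drum 280 mm across, 57 mm high, copper rim lines, 0.32 kg, riding on the turntable, hinged at the edge across from the handle. The spring pulls it shut with 0.45 N m plus 0.5 N m per rad (with the weight 3 to 5 N at the handle); it shuts when let go.
- lid_hinge (a point): Middle of the cover's hinge line, 52 mm above the counter, 150 mm from the turning axis on the side across from the handle. Axes turn with the cover: +x points from the handle to the hinge side when shut, y is the hinge axis.
- lid_handle (a point): Middle of the handle's grip: a black round bar 12 mm thick, 90 mm long, on two end posts, 35 mm above the cover's flat top, lying along this frame's y (tangential). In the cover's frame 265 mm from the hinge towards -x and 92 mm above it: when shut, 115 mm from the turning axis and 144 mm above the counter. Axes as lid_hinge. The round bar can turn between the gripper pads.
- lid_bar: The black handle bar itself, fixed to the cover; origin and axes as point lid_handle.
- mark (a joint): Angle at which the yellow markers are set on the white side scales, rad, measured like the lid joint about the same hinge line: the cover is at the mark when joint lid equals this value. Between 0.45 and 0.75; stiff, stays as set and rides with the turntable.
- mark_tip (a point): Centre of one yellow marker (30 x 16 x 8 mm), 108 mm from the hinge axis and 162 mm to the +y side of the turntable's middle; a twin is on the other side. Its x axis points from marker to hinge. The red arms of the cover, 95 mm long from the hinge, point at the markers when the angle is right.
- sign: Blank black price sign on a wooden foot, 105 mm wide, 75 mm high, loose; origin under its foot. Leave alone.
- plate: White plate 124 mm across, 16 mm high, loose; origin under its centre. Leave alone.
- mug: White mug 80 mm across, 90 mm high, loose; origin under its centre. Leave alone.
- sugar_jar: White jar with steel cap, 80 mm across, 120 mm high, loose; origin under its centre. Leave alone.
- bowl: Blue bowl 120 mm across, 50 mm high, loose; origin under its centre. Leave alone.
- spatula: Cake spatula 250 mm long lying on the counter, loose; x along its length. Leave alone.

How it is judged:
By the outcome, as a careful person would: the job done as asked, in the order asked, and still so for the second after the job is handed in, while the arm keeps its last pose, push and grip.
It also fails if it takes over 38 s, if anything falls off the work surface, if the arm or the gripper's body presses on something with over 40 N, if the wrist force passes 120 N, or if a joint passes its speed limit or range.

## Working session

There is one attempt and no reset: what is moved stays moved. The work goes in short steps, Python scripts to look and compute and a shell command to move; the robot and the scene stay as the last step left them, time stands still between calls to the robot, and variables do not carry over. Pictures are saved under pics/ and viewed, about 8 in all and at most 12, crops included, and the job is handed in when it is done.

```bash
ls; mkdir -p pics; python3 - <<'E'
from workcell import *
import cv2,numpy as np
s=observe();print({k:np.round(v,3) for k,v in s.items()})
a=[]
for n in("scene","top"):
    c=camera(n);print(n,c["vertical_fov"],c["cx"],c["cy"],c["xyz"],c["orientation"],[k for k in c])
    a.append(c)
    cv2.imwrite(f"pics/{n}0.png",cv2.cvtColor(c["image"],cv2.COLOR_RGB2BGR))
    for t in("stand","lid_bar","lid_handle","mark","mark_tip","lid"):
        for o in outline_of(c,t)[:2]: print(n,t,o["confidence"],o["point"],o["pixels"].sum())
E
```

```text
pics
{'time': np.float64(0.0), 'qpos': array([-1.476,  0.246,  1.559, -0.   ,  1.339, -0.174]), 'joint_vel': array([ 0.001, -0.   , -0.002, -0.001,  0.001,  0.   ]), 'joint_torque': array([-0.0000e+00, -4.2951e+01, -3.2613e+01, -0.0000e+00,  5.0000e-03,
       -0.0000e+00]), 'tool_pos': array([ 172.56 , -626.097,  230.184]), 'eef_rot': array([-2.498e+00,  1.903e+00,  2.000e-03]), 'force': array([-0.185,  0.119, -0.273]), 'wrist_torque': array([0.001, 0.018, 0.058]), 'width': np.float64(85.588)}
scene 51.62815240379079 259.57992053989614 192.36136019688894 [1464.48613296  565.86406484 1131.75172929] [0.45487884 0.83836152 2.01597381] ['image', 'range_z', 'vertical_fov', 'cx', 'cy', 'xyz', 'orientation', 'shot']
scene stand 0.75 [256.6, 210.9] 5442
scene stand 0.52 [256.1, 239.9] 31
scene mark 0.63 [246.4, 245.9] 127
scene mark_tip 0.55 [251.1, 242.7] 165
scene lid 0.68 [261.2, 208.4] 4289
scene lid 0.51 [169.9, 159.5] 446
top 50.03851663797503 257.3345336501902 191.35531616708832 [ 356.00799283   20.52642185 1595.90617538] [ 0.10427009 -0.13539429 -1.58012186] ['image', 'range_z', 'vertical_fov', 'cx', 'cy', 'xyz', 'orientation', 'shot']
top stand 0.95 [250.6, 179.5] 5853
top lid_bar 0.73 [369.8, 193.0] 737
```

```bash
python3 - <<'E'
import cv2
a=cv2.imread("pics/scene0.png");b=cv2.imread("pics/top0.png")
cv2.imwrite("pics/s0.png",cv2.resize(a[100:320,110:400],None,fx=2.7,fy=2.7,interpolation=2))
cv2.imwrite("pics/t0.png",cv2.resize(b,(800,600),interpolation=2))
E
```

```text
(no output)
```

View pics/s0.png

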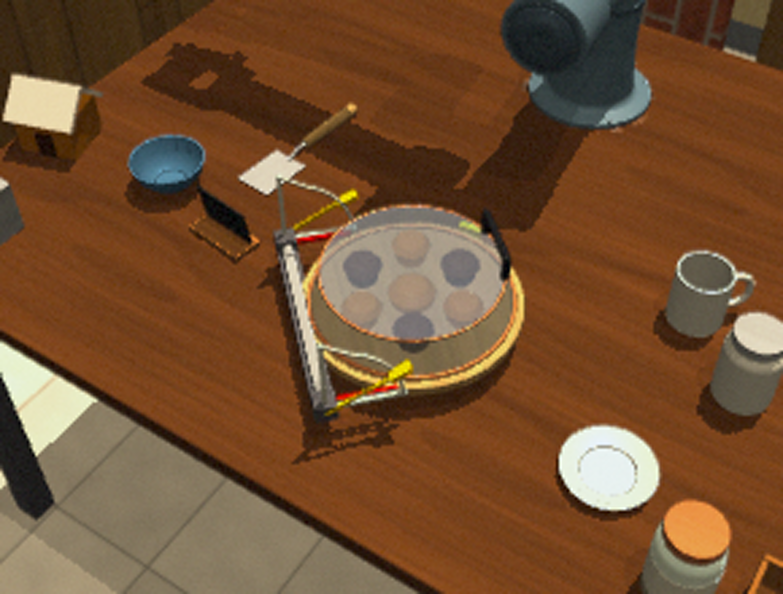

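View pics/t0.png

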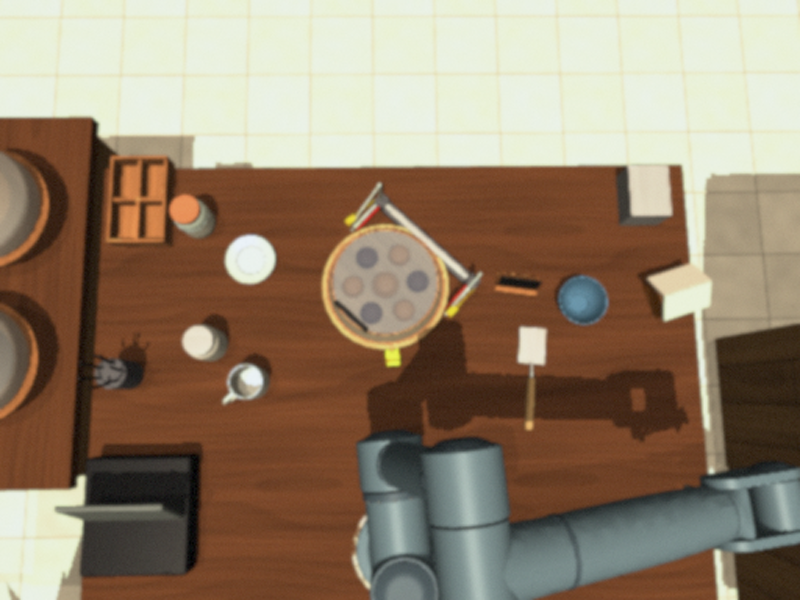

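The top view (800x600) shows the disc centre at about (386,286), the handle at (350,317), the tongue at (392,357), the hinge at upper right, and the markers at (351,219) and (453,310). Next I fit a model to colour blobs in both views.

```bash
cat > h.py <<'E'
import numpy as np,cv2
from scipy.spatial.transform import Rotation as R
from scipy.optimize import least_squares
def K(c):
    f=192/np.tan(np.radians(c["vertical_fov"])/2);return f
def proj(c,P):
    p=(np.atleast_2d(P)-c["xyz"])@R.from_rotvec(c["orientation"]).as_matrix()
    return np.c_[c["cx"]-K(c)*p[:,0]/p[:,2],c["cy"]+K(c)*p[:,1]/p[:,2]]
def blobs(c,kind,box,mn=4):
    h=cv2.cvtColor(c["image"],cv2.COLOR_RGB2HSV).astype(int);H,S,V=h[...,0],h[...,1],h[...,2]
    m={"y":(H>24)&(H<34)&(S>150)&(V>110),"r":((H<5)|(H>174))&(S>170)&(V>110),"k":(V<60)&(S<120)}[kind]
    b=np.zeros_like(m);x0,y0,x1,y1=box;b[y0:y1,x0:x1]=1
    n,l,st,ce=cv2.connectedComponentsWithStats((m&b).astype(np.uint8))
    return [(np.round(ce[i],1).tolist(),st[i].tolist()) for i in range(1,n) if st[i][4]>=mn]
def model(p):
    """p: x,y,yaw of stand, turn, lid, mark -> dict of world points"""
    x,y,yaw,t,lid,mk=p
    W=lambda q,a:np.array([x,y,0])+R.from_rotvec([0,0,a]).apply(q)
    H=np.array([150,0,52.]);L=lambda q,a:H+R.from_rotvec([0,a,0]).apply(q)
    d={}
    d["tongue"]=W([-194,0,15],yaw)
    a=yaw+t
    for s in(1,-1):
        d["mark",s]=W(L([-108,162*s,0],mk),a); d["arm",s]=W(L([-95,162*s,0],lid),a); d["hinge",s]=W(L([0,162*s,0],lid),a)
        d["bar",s]=W(L([-265,45*s,92],lid),a)
    d["bar",0]=W(L([-265,0,92],lid),a); return d
E
python3 - <<'E'
from workcell import *
from h import *
import pickle
cs={n:camera(n) for n in("scene","top")}
pickle.dump(cs,open("c0.pkl","wb"))
for n,b in(("top",(195,105,320,245)),("scene",(190,150,320,270))):
    for k in"yrk":
        for o in blobs(cs[n],k,b):print(n,k,*o)
E
```

```text
top y [224.2, 140.0] [222, 138, 5, 5, 20]
top y [289.2, 198.3] [286, 196, 7, 6, 27]
top y [251.1, 228.7] [246, 223, 11, 12, 109]
top r [237.0, 138.1] [231, 133, 12, 12, 16]
top r [292.1, 187.6] [288, 183, 9, 11, 15]
scene y [238.1, 172.8] [234, 171, 8, 5, 18]
scene y [256.5, 237.3] [249, 233, 13, 10, 42]
scene y [236.5, 249.0] [235, 248, 4, 3, 4]
scene r [225.9, 187.4] [220, 186, 13, 4, 17]
scene r [252.0, 243.8] [248, 243, 9, 3, 9]
scene r [235.9, 246.4] [234, 246, 5, 2, 7]
scene k [195.6, 181.0] [190, 174, 13, 16, 63]
scene k [293.5, 188.7] [289, 177, 10, 27, 82]
scene k [213.2, 191.3] [212, 190, 4, 5, 11]
scene k [229.1, 253.2] [226, 250, 9, 7, 31]
```

```bash
cat > fit.py <<'E'
from h import *
def fit(obs,cs,p0,fixed=()):
    free=[i for i in range(6) if i not in fixed]
    def full(q):
        p=np.array(p0,float);p[free]=q*np.array([100,100,1,1,1,1])[free];return p
    def res(q):
        d=model(full(q));return np.concatenate([(proj(cs[n],d[k])[0]-uv)*w for n,k,uv,w in obs])
    s=least_squares(res,(np.array(p0)/[100,100,1,1,1,1])[free],loss="soft_l1")
    r=s.fun if False else res(s.x);return full(s.x),r.reshape(-1,2)
E
python3 - <<'E'
from fit import *
import pickle
cs=pickle.load(open("c0.pkl","rb"))
# hinge -y side is the right end in top view
obs=[("top",("mark",1),(224.2,140),1),("top",("mark",-1),(289.2,198.3),1),
("scene",("mark",-1),(239,172.8),1),("scene",("mark",1),(257.5,237.6),1),
("top",("hinge",1),(246,128),.4),("top",("hinge",-1),(299.5,177),.4),
("top",("bar",0),(224.3,202.5),1),("scene",("bar",0),(293.8,189.5),1)]
tong=np.array([251.5,234.5])
def run():
    p,r=fit(obs+[("top","tongue",tong,.7)],cs,[600,0,0,-.7,0,.6],fixed=(4,))
    print(np.round(p,3));print(np.round(r,1).tolist());return p
p=run()
d=model(p)
for k in d:print(k,np.round(d[k],0))
dd=cs["top"]["range_z"];print(dd[180,250],dd[120,250])
for n in cs:
  im=cv2.cvtColor(cs[n]["image"],cv2.COLOR_RGB2BGR);im=cv2.resize(im,None,fx=4,fy=4,interpolation=2)
  x,y=p[:2];t=np.linspace(0,6.28,60)
  for r,z in((155,50),(140,109)):
    for q in proj(cs[n],np.c_[x+r*np.cos(t),y+r*np.sin(t),0*t+z]):cv2.circle(im,tuple(int(v) for v in q*4+2),1,(0,255,0),-1)
  for k in d:cv2.drawMarker(im,tuple(int(v) for v in proj(cs[n],d[k])[0]*4+2),(255,0,255),0,10,1)
  x0,y0=(820,430) if n=="top" else (780,560)
  cv2.imwrite(f"pics/f_{n}.png",im[y0:y0+540,x0:x0+400 if n=="top" else x0+400])
a=cv2.imread("pics/f_top.png");b=cv2.imread("pics/f_scene.png");cv2.imwrite("pics/f0.png",np.hstack([a,b]))
E
```

```text
[ 6.26576e+02  3.21040e+01  1.02000e-01 -8.60000e-01  0.00000e+00
  5.24000e-01]
[[-0.2, 0.2], [-0.7, 0.3], [-1.0, 0.2], [-0.2, -0.5], [-1.9, -0.4], [1.6, 2.3], [-0.9, -0.8], [-0.3, -2.4], [-0.0, -0.3]]
tongue [434.  12.  15.]
('mark', 1) [779. 111. 106.]
('arm', 1) [778. 112.  52.]
('hinge', 1) [847.  47.  52.]
('bar', 1) [574. 144. 144.]
('mark', -1) [ 556. -124.  106.]
('arm', -1) [ 555. -123.   52.]
('hinge', -1) [ 624. -189.   52.]
('bar', -1) [512.  78. 144.]
('bar', 0) [543. 111. 144.]
1516.9717 1650.1552
```

View pics/f0.png

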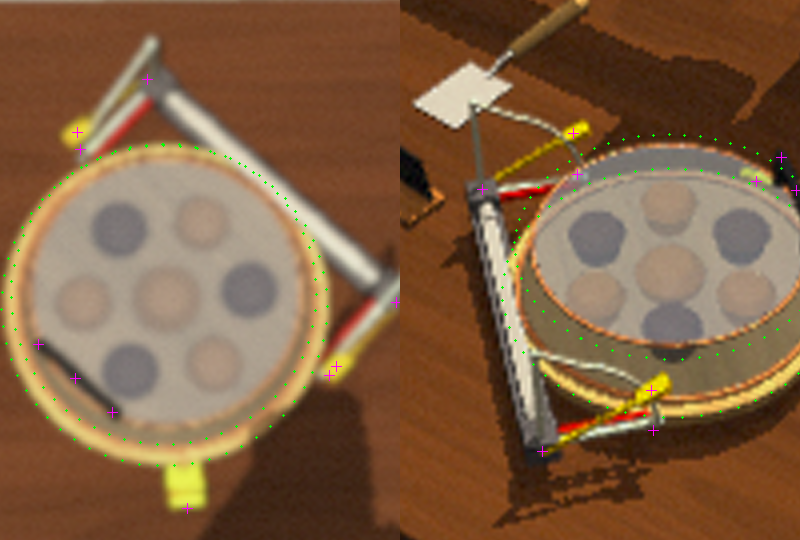

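The fit puts the stand at (627,32) with yaw 0.10, turn -0.86 and mark about 0.52. The bar is at (543,111,144). The overlay matches within about 2 px. Now I move over the handle at safe height.

```bash
R='85,-0.72,-0.65,0,0,0,0,85,-0.72,-0.65,0,0,0,0'
python3 -m inch '[85,-0.72,-0.65,0,0,0,0, 85,-0.72,-0.65,0,0,0,0, 85,-0.72,-0.65,0,0,0,0, 85,-0.72,-0.65,0,0,0,0, 85,-0.72,-0.65,0,0,0,0]' 30
python3 -m inch '[85,-0.72,-0.65,0,0,0,0, 85,-0.72,-0.65,0,0,0,0, 85,-0.72,-0.65,0,0,0,0, 85,-0.72,-0.65,0,0,0,0, 85,-0.72,-0.65,0,0,0,0]'
python3 -m inch '[85,-0.72,-0.65,0,0,0,0, 85,-0.72,-0.65,0,0,0,0, 85,-0.72,-0.65,0,0,0,0, 85,-0.72,-0.65,0,0,0,0, 85,-0.72,-0.65,0,0,0,0]'
python3 -m inch '[85,0,0,0,0,0,-1, 85,0,0,0,0,0,-1, 85,0,0,0,0,0,-1, 85,0,0,0,0,0,-1, 85,0,0,0,0,0,-1]'
```

```text
time: 1.3
tool_pos: [282.0, -408.2, 231.4]
eef_rot: [2.498, -1.904, 0.001]
force: [-0.3, -0.4, 0.2]
width: 84.7
time: 1.8
tool_pos: [390.9, -191.5, 231.7]
eef_rot: [2.499, -1.904, 0.002]
force: [0.4, -0.8, -0.9]
width: 84.6
time: 2.3
tool_pos: [499.9, 25.5, 231.7]
eef_rot: [-2.499, 1.903, -0.002]
force: [0.3, -0.7, 0.3]
width: 84.8
time: 2.8
tool_pos: [499.3, 23.5, 231.4]
eef_rot: [-2.909, 1.185, -0.0]
force: [-0.3, 0.0, 0.2]
width: 84.9
```

```bash

python3 -m inch '[85,-0.3,-0.9,0,0,0,0, 85,-0.3,-0.9,0,0,0,0, 85,0,0,0.5,0,0,0.15, 85,0,0,0,0,0,0, 85,0,0,0,0,0,0]'
python3 - <<'E'
from workcell import *
from h import *
import pickle
a=[]
for n in("scene","top"):
    c=camera(n);im=cv2.cvtColor(c["image"],cv2.COLOR_RGB2BGR)
    a.append(cv2.resize(im[120:270,190:340] if n=="scene" else im[110:260,180:330],(400,400),interpolation=2))
cv2.imwrite("pics/h1.png",np.hstack(a))
E
```

```text
time: 3.3
tool_pos: [540.5, 108.3, 206.0]
eef_rot: [2.897, -1.214, -0.002]
force: [-0.1, -0.6, -0.4]
width: 84.9
```

View pics/h1.png

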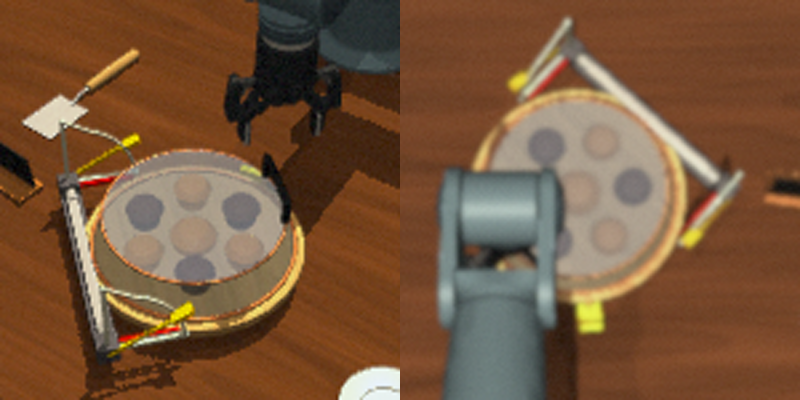

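The gripper hovers with its fingers straddling the bar (bar about (277,188) in the left crop, fingers at (245,140) and (317,135)). Next is a numeric check of the projection.

```bash
python3 - <<'E'
from h import *
import pickle
c=pickle.load(open("c0.pkl","rb"))
s=c["scene"]
for P in([540.5,108.3,219],[542,110,144],[574,144,144],[512,78,144]):
    print((proj(s,P)[0]-[190,120])*400/150+1.3, proj(c["top"],P))
# bar mask in both views
for n,b in(("scene",(285,170,305,210)),("top",(208,188,240,218))):
    g=cv2.cvtColor(c[n]["image"],cv2.COLOR_RGB2HSV)[...,2].astype(int);x0,y0,x1,y1=b
    m=np.zeros_like(g,bool);m[y0:y1,x0:x1]=g[y0:y1,x0:x1]<75
    v,u=np.nonzero(m);print(n,len(u),u.mean(),v.mean(),u.min(),u.max(),v.min(),v.max())
    for r in range(y0,y1,3):print(r,u[v==r])
E
```

```text
[279.91426118 136.59627314] [[222.87665634 199.58243715]]
[276.99165694 179.44313304] [[223.7488748  201.95865858]]
[287.48976506 203.47717081] [[214.17394417 193.15581199]]
[267.49332241 157.84514952] [[232.81020651 210.25642108]]
scene 351 294.8746438746439 179.6866096866097 285 304 170 203
170 [285 286 287 288 289 290 291 292 293 294 295 296 297 298 299 300 301 302
 303 304]
173 [285 286 287 288 289 290 291 292 293 294 295 296 297 298 299 300 301 302
 303 304]
176 [285 286 287 288 289 290 291 292 293 294 295 296 297 298 299 300 301 302
 303 304]
179 [285 286 287 288 289 290 291 292 293 294 295 296 297 298 299 300 301 302
 303 304]
182 [288 289 290 291 292 293 294 295 296 297 298 299 300 301 302 303 304]
185 [288 289 290 291 292 293 294 303 304]
188 [293 294 295]
191 [294 295 296 297]
194 [295 296 297 298]
197 [296 297 298]
200 [296 297 298]
203 [296]
206 []
209 []
top 27 223.96296296296296 201.44444444444446 215 233 194 210
188 []
191 []
194 [215 216]
197 [219]
200 [222 223]
203 [225 226]
206 [229]
209 [232 233]
212 []
215 []
```

```bash

python3 -m inch '[85,0,-0.07,0.4,0,0,-0.35, 85,0,0,0.4,0,0,0, 85,0,0,0.4,0,0,0, 85,0,0,0.4,0,0,0, 85,0,0,0,0,0,0]'
python3 -m inch '[14,0,0,0,0,0,0, 10,0,0,0,0,0,0, 6,0,0,0,0,0,0, 6,0,0,0,0,0,0, 6,0,0,0,0,0,0]' 25
```

```text
time: 3.9
tool_pos: [541.9, 110.2, 124.5]
eef_rot: [2.917, -1.163, -0.006]
force: [-1.5, 0.3, 0.4]
width: 85.0
time: 4.4
tool_pos: [543.6, 111.2, 126.8]
eef_rot: [-2.918, 1.162, -0.0]
force: [-10.8, 9.8, 6.9]
width: 11.6
```

Gripped: 11.6 mm opening on the 12 mm bar. The radius checks at 114.7 mm. Now I turn about the stand axis.

```bash

python3 -m inch '[6,-0.012,0.192,0,0,0,-0.8, 6,0.008,0.192,0,0,0,-0.8, 6,0.008,0.192,0,0,0,-0.8, 6,0.008,0.192,0,0,0,-0.8, 6,0.008,0.192,0,0,0,-0.8]'
```

```text
time: 4.9
tool_pos: [517.9, 70.9, 126.7]
eef_rot: [-3.097, 0.524, -0.0]
force: [-0.7, 1.5, 0.8]
width: 11.3
```

```bash

python3 -m inch '[6,0.009,0.202,0,0,0,-0.84, 6,0.009,0.202,0,0,0,-0.84, 6,0.009,0.202,0,0,0,-0.84, 6,0.009,0.202,0,0,0,-0.84, 6,0.009,0.202,0,0,0,-0.84]'
python3 -m inch '[6,0,0,0,0,0,0, 6,0,0,0,0,0,0, 6,0,0,0,0,0,0, 6,0,0,0,0,0,0, 6,0,0,0,0,0,0]'
```

```text
time: 5.4
tool_pos: [511.2, 21.0, 126.5]
eef_rot: [-3.137, -0.165, 0.004]
force: [-3.9, 0.6, 4.1]
width: 11.3
time: 5.9
tool_pos: [511.2, 21.2, 126.5]
eef_rot: [3.137, 0.159, -0.004]
force: [-5.5, -1.4, 3.9]
width: 10.9
```

```bash

python3 -m inch '[40,0,0,0,0,0,0, 40,0,0,0,0,0,0, 40,0,0,0,0,0,0, 40,0,0,0,0,0,0, 40,0,0,0,0,0,0]'
python3 - <<'E'
from workcell import *
from h import *
import pickle
cs={};a=[]
for n in("scene","top"):
    c=cs[n]=camera(n);im=cv2.cvtColor(c["image"],cv2.COLOR_RGB2BGR)
    a.append(cv2.resize(im[120:270,190:340] if n=="scene" else im[100:250,180:330],(400,600) if 0 else (400,400),interpolation=2))
    for k in"yr":
        for o in blobs(c,k,(195,105,320,270)):print(n,k,*o)
pickle.dump(cs,open("c1.pkl","wb"))
cv2.imwrite("pics/h2.png",np.hstack(a))
E
```

```text
time: 6.4
tool_pos: [512.1, 21.2, 126.3]
eef_rot: [-3.138, -0.159, -0.0]
force: [-0.5, 0.3, -0.5]
width: 40.0
scene y [215.6, 194.4] [213, 191, 6, 9, 27]
scene y [208.0, 209.5] [206, 206, 5, 8, 8]
scene y [295.2, 232.0] [288, 221, 13, 31, 71]
scene r [215.1, 212.6] [210, 206, 11, 14, 30]
scene r [288.1, 241.0] [285, 235, 8, 13, 23]
top y [288.1, 160.2] [287, 157, 4, 7, 19]
top y [200.4, 170.0] [199, 167, 4, 6, 20]
top r [280.2, 151.7] [279, 145, 3, 15, 16]
top r [206.0, 161.3] [205, 153, 3, 18, 28]
```

View pics/h2.png

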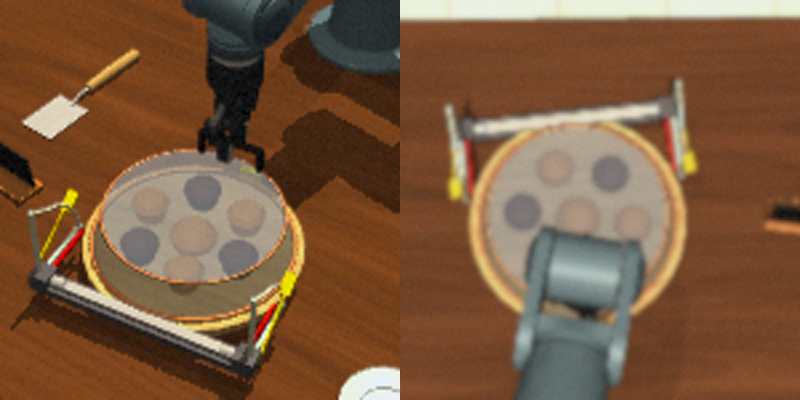

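```bash
python3 - <<'E'
from h import *
import pickle
c0=pickle.load(open("c0.pkl","rb"));c1=pickle.load(open("c1.pkl","rb"))
o0=[("top",("mark",1),(224.2,140),1),("top",("mark",-1),(289.2,198.3),1),
("scene",("mark",-1),(239,172.8),1),("scene",("mark",1),(257.5,237.6),1),
("top",("bar",0),(223.96,201.44),1),("top","tongue",(251.3,234.5),.7),
("top",("arm",1),None,0)]
o1=[("top",("mark",1),(200.4,170),1),("top",("mark",-1),(288.1,160.2),1),
("scene",("mark",-1),(216,194.3),1),("scene",("mark",1),(298.5,226.3),1)]
S=np.array([100,100,1,1,1,1])
def res(q):
    x,y,yaw,t0,mk,t1=q*S;r=[]
    for cs,o,t in((c0,o0,t0),(c1,o1,t1)):
        d=model((x,y,yaw,t,0,mk))
        r+=[(proj(cs[n],d[k])[0]-uv)*w for n,k,uv,w in o if w]
    return np.concatenate(r)
s=least_squares(res,np.array([6.26,.32,.1,-.86,.52,0]),loss="soft_l1")
print(np.round(s.x*S,3));print(np.round(res(s.x).reshape(-1,2),1).tolist())
C=np.linalg.inv(s.jac.T@s.jac);print(np.sqrt(np.diag(C))*S)
E
```

```text
[ 6.26204e+02  3.18450e+01  9.70000e-02 -8.54000e-01  5.27000e-01
  3.00000e-03]
[[-0.1, 0.3], [-0.6, 0.4], [-1.1, 0.1], [-0.2, -0.6], [-0.4, 0.3], [-0.0, -0.2], [-0.2, 0.0], [-0.8, 0.4], [-0.5, 0.7], [-1.1, -0.0]]
[1.62753292 1.7258064  0.02961217 0.03234737 0.02767944 0.03317479]
```

The turntable is in the notch (fit t = 0.003). The mark is about 0.527. I regrip slightly outboard and compute the lift rows.

```bash

python3 -m inch '[6,-0.02,0,0,0,0,0, 6,0,0,0,0,0,0, 6,0,0,0,0,0,0, 6,0,0,0,0,0,0, 6,0,0,0,0,0,0]' 40
python3 - <<'E'
import numpy as np
a=np.arctan2(92,265);r=np.hypot(92,265);l=np.linspace(0,.525,16)
X=-r*np.cos(a+l);Z=r*np.sin(a+l)
print(np.round(np.c_[l[1:],np.diff(X)/50,-np.diff(Z)/50,X[1:]+265,Z[1:]-92],3))
E
```

```text
time: 7.0
tool_pos: [511.3, 21.1, 126.4]
eef_rot: [-3.138, -0.159, -0.001]
force: [2.1, 1.3, -0.5]
width: 10.2
[[ 3.50000e-02  6.80000e-02 -1.84000e-01  3.38200e+00  9.21700e+00]
 [ 7.00000e-02  7.40000e-02 -1.82000e-01  7.08400e+00  1.83100e+01]
 [ 1.05000e-01  8.00000e-02 -1.79000e-01  1.11020e+01  2.72670e+01]
 [ 1.40000e-01  8.70000e-02 -1.76000e-01  1.54310e+01  3.60790e+01]
 [ 1.75000e-01  9.30000e-02 -1.73000e-01  2.00650e+01  4.47330e+01]
 [ 2.10000e-01  9.90000e-02 -1.70000e-01  2.50000e+01  5.32210e+01]
 [ 2.45000e-01  1.05000e-01 -1.66000e-01  3.02290e+01  6.15300e+01]
 [ 2.80000e-01  1.10000e-01 -1.62000e-01  3.57450e+01  6.96510e+01]
 [ 3.15000e-01  1.16000e-01 -1.58000e-01  4.15420e+01  7.75750e+01]
 [ 3.50000e-01  1.21000e-01 -1.54000e-01  4.76130e+01  8.52900e+01]
 [ 3.85000e-01  1.27000e-01 -1.50000e-01  5.39500e+01  9.27890e+01]
 [ 4.20000e-01  1.32000e-01 -1.45000e-01  6.05450e+01  1.00061e+02]
 [ 4.55000e-01  1.37000e-01 -1.41000e-01  6.73910e+01  1.07098e+02]
 [ 4.90000e-01  1.42000e-01 -1.36000e-01  7.44790e+01  1.13890e+02]
 [ 5.25000e-01  1.46000e-01 -1.31000e-01  8.18010e+01  1.20431e+02]]
```

```bash

python3 -m inch '[6,0.068,0,-0.184,0,0,0, 6,0.074,0,-0.182,0,0,0, 6,0.08,0,-0.179,0,0,0, 6,0.087,0,-0.176,0,0,0, 6,0.093,0,-0.173,0,0,0]'
```

```text
time: 7.5
tool_pos: [530.6, 23.3, 171.1]
eef_rot: [-3.137, -0.159, 0.004]
force: [1.3, 1.1, -5.6]
width: 10.5
```

```bash

python3 -m inch '[6,0.099,0,-0.17,0,0,0, 6,0.105,0,-0.166,0,0,0, 6,0.11,0,-0.162,0,0,0, 6,0.116,0,-0.158,0,0,0, 6,0.121,0,-0.154,0,0,0]'
python3 -m inch '[6,0.127,0,-0.15,0,0,0, 6,0.132,0,-0.145,0,0,0, 6,0.137,0,-0.141,0,0,0, 6,0.142,0,-0.136,0,0,0, 6,0.146,0,-0.131,0,0,0]'
python3 -m inch '[6,0,0,0,0,0,0, 6,0,0,0,0,0,0, 6,0,0,0,0,0,0, 6,0,0,0,0,0,0, 6,0,0,0,0,0,0]'
python3 - <<'E'
from workcell import *
from h import *
import pickle
cs={};a=[]
for n in("scene","top"):
    c=cs[n]=camera(n);im=cv2.cvtColor(c["image"],cv2.COLOR_RGB2BGR)
    if n=="scene":a=[cv2.resize(im[175:265,200:310],None,fx=7,fy=6.6,interpolation=2)]
    for k in"yr":
        for o in blobs(c,k,(195,105,320,270)):print(n,k,*o)
pickle.dump(cs,open("c2.pkl","wb"))
cv2.imwrite("pics/h3.png",a[0])
E
```

```text
time: 8.0
tool_pos: [557.4, 26.0, 212.2]
eef_rot: [-3.137, -0.159, 0.007]
force: [-7.5, 1.7, -0.3]
width: 10.3
time: 8.5
tool_pos: [591.3, 29.5, 248.7]
eef_rot: [3.137, 0.159, -0.008]
force: [-10.8, 0.1, 4.9]
width: 10.5
time: 9.0
tool_pos: [591.6, 29.4, 249.1]
eef_rot: [3.137, 0.159, -0.005]
force: [-11.5, 0.7, 6.1]
width: 10.7
scene y [282.7, 183.0] [280, 182, 7, 3, 9]
scene y [215.4, 194.9] [213, 192, 6, 8, 27]
scene y [208.0, 209.5] [206, 206, 5, 8, 8]
scene y [295.2, 232.1] [288, 221, 13, 31, 73]
scene r [213.2, 209.2] [209, 200, 10, 20, 38]
scene r [288.3, 235.9] [286, 229, 6, 15, 23]
top y [287.8, 160.2] [286, 157, 4, 7, 20]
top y [200.5, 169.9] [199, 167, 5, 6, 22]
top r [205.5, 158.9] [205, 153, 2, 13, 17]
```

View pics/h3.png

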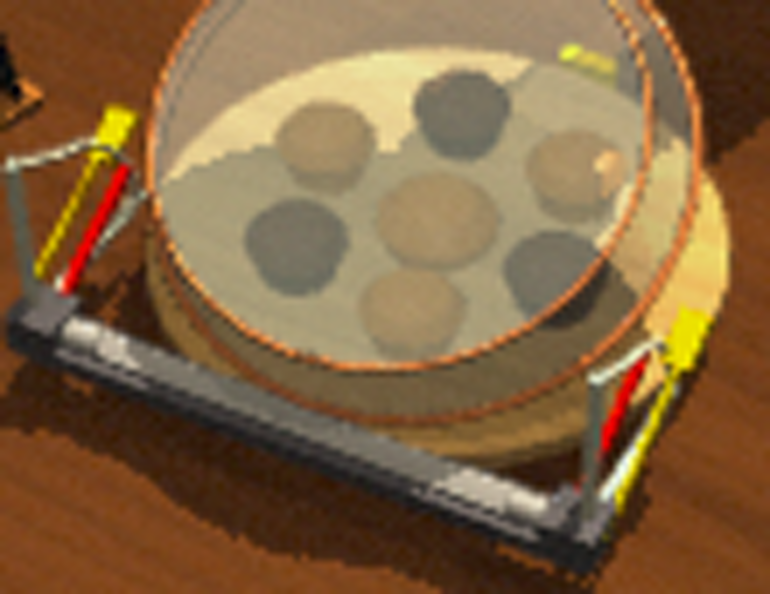

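The red arms look parallel to the yellow rods on both sides (left 63.4° against 62.8°, right 67.6° against 67°). I ease out the radial force and check numerically with line fits.

```bash

python3 -m inch '[6,-0.02,0,-0.023,0,0,0, 6,0,0,0,0,0,0, 6,0,0,0,0,0,0, 6,0,0,0,0,0,0, 6,0,0,0,0,0,0]'
cat > ang.py <<'E'
from workcell import *
from h import *
P=(626.2,31.85,.097,0)
def measure(c,n):
    h=cv2.cvtColor(c["image"],cv2.COLOR_RGB2HSV).astype(int);H,S,V=h[...,0],h[...,1],h[...,2]
    M={"y":(H>20)&(H<36)&(S>150)&(V>90),"r":((H<6)|(H>172))&(S>150)&(V>80)}
    for s,b in B[n].items():
        for k in"yr":
            m=M[k].copy();q=np.zeros_like(m);q[b[1]:b[3],b[0]:b[2]]=1
            v,u=np.nonzero(m&q)
            if len(u)<6:continue
            w=(S[v,u]-100).astype(float);xy=np.c_[u,v].astype(float);mu=np.average(xy,axis=0,weights=w)
            d=np.linalg.svd((xy-mu)*np.sqrt(w)[:,None],full_matrices=False)[2][0]
            key=("arm",s) if k=="r" else("mark",s)
            ls=np.linspace(.3,.8,101);e=[]
            for l in ls:
                D=model((*P,l,l));a=proj(c,D["hinge",s])[0];t=proj(c,D[key])[0]-a;t/=np.hypot(*t)
                e.append(t[0]*d[1]-t[1]*d[0])
            e=np.array(e);i=np.argmin(abs(e));g=(e[min(i+3,100)]-e[max(i-3,0)])/(ls[min(i+3,100)]-ls[max(i-3,0)])
            print(n,s,k,len(u),"mu",mu.round(1),"dir angle",np.degrees(np.arctan2(d[1],d[0])).round(1)%180,"l",ls[i].round(3),"sens deg/rad",np.degrees(g).round(0))
B={"scene":{-1:(200,185,225,222),1:(284,218,305,256)},"top":{1:(196,148,212,180),-1:(274,140,294,168)}}
if __name__=="__main__":
    for n in("scene","top"):measure(camera(n),n)
E
python3 ang.py
```

```text
time: 9.6
tool_pos: [591.1, 29.4, 248.7]
eef_rot: [-3.137, -0.159, 0.003]
force: [-6.8, 0.3, 0.2]
width: 10.2
scene -1 y 72 mu [212.6 200.6] dir angle 117.3 l 0.435 sens deg/rad -25.0
scene -1 r 45 mu [213.3 209.1] dir angle 115.0 l 0.53 sens deg/rad -24.0
scene 1 y 105 mu [295.4 231.7] dir angle 110.2 l 0.73 sens deg/rad -13.0
scene 1 r 28 mu [288.2 236.5] dir angle 110.3 l 0.72 sens deg/rad -13.0
top 1 y 41 mu [199.8 169.9] dir angle 82.7 l 0.3 sens deg/rad -7.0
top 1 r 30 mu [205.6 159.8] dir angle 89.5 l 0.605 sens deg/rad -13.0
top -1 y 35 mu [288.5 160.2] dir angle 91.8 l 0.3 sens deg/rad 9.0
top -1 r 15 mu [280.2 148.7] dir angle 78.7 l 0.49 sens deg/rad 12.0
```

```bash
python3 - <<'E'
from workcell import *
from h import *
import pickle
cs=[camera("scene") for _ in range(4)]
c=cs[0];im=np.mean([k["image"] for k in cs],0).astype(np.uint8)
im=cv2.cvtColor(im,cv2.COLOR_RGB2BGR)
x,y,a=626.2,31.85,.097
H=np.array([150,0,52.])
W=lambda q:np.array([x,y,0])+R.from_rotvec([0,0,a]).apply(H+q)
out=[]
for s,(x0,y0) in((-1,(200,187)),(1,(278,215))):
    z=10;b=cv2.resize(im[y0:y0+45,x0:x0+38],None,fx=z,fy=z,interpolation=cv2.INTER_NEAREST)
    px=lambda q:tuple(int(v) for v in (proj(c,W(q))[0]-[x0,y0]+.5)*z)
    for l,col in((.47,(255,0,0)),(.527,(0,255,0)),(.585,(255,255,255))):
        r=R.from_rotvec([0,l,0])
        # marker block in plane (30 long, 16 wide lateral)
        pts=[px(r.apply([-108+i*15,162*s+j*8,0])) for i,j in((-1,-1),(1,-1),(1,1),(-1,1))]
        cv2.polylines(b,[np.array(pts)],True,col,1)
        for Y in(130,140,150):
            cv2.circle(b,px(r.apply([-95,Y*s,0])),2,col,-1)
    cv2.circle(b,px([0,162*s,0]),3,(255,0,255),-1)
    cv2.putText(b,str(s),(5,440),0,.6,(255,255,255));out.append(b)
cv2.imwrite("pics/ov.png",np.hstack(out))
E
```

```text
(no output)
```

View pics/ov.png

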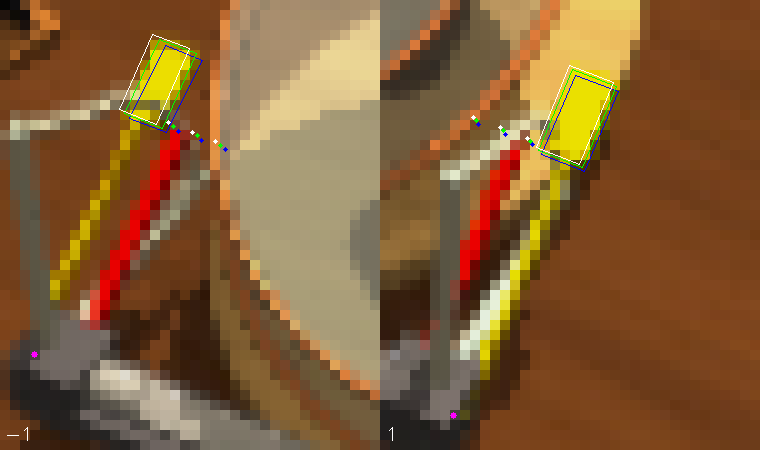

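In this view the marker angle is weakly observable, because it moves along the line of sight. I use depth readings instead: heights of the marker and red arm from both cameras.

```bash
cat > dep.py <<'E'
from workcell import *
from h import *
import pickle,sys
B={"scene":{-1:(200,185,225,222),1:(284,218,305,256)},"top":{1:(196,148,212,180),-1:(274,140,294,168)}}
def run(c,n,yaw=.097):
    h=cv2.cvtColor(c["image"],cv2.COLOR_RGB2HSV).astype(int);Hh,S,V=h[...,0],h[...,1],h[...,2]
    M={"y":(Hh>24)&(Hh<34)&(S>170)&(V>130),"r":((Hh<6)|(Hh>172))&(S>170)&(V>100)}
    for s,b in B[n].items():
        for k in"yr":
            q=np.zeros_like(M[k]);q[b[1]:b[3],b[0]:b[2]]=1
            v,u=np.nonzero(M[k]&q);d=c["range_z"][v,u];f=K(c)
            p=np.c_[(u-c["cx"])*d/f,-(v-c["cy"])*d/f,-d]
            p=R.from_rotvec(c["orientation"]).apply(p)+c["xyz"]
            p=R.from_rotvec([0,0,-yaw]).apply(p-[626.2,31.85,0])-[150,0,52]
            r=np.hypot(p[:,0],p[:,2]);a=np.arctan2(p[:,2],-p[:,0])
            g=(d>0)&(abs(abs(p[:,1])-155)<25)&((r>92)&(r<126) if k=="y" else (r>30)&(r<100))
            if g.sum()<2:print(n,s,k,len(u),g.sum());continue
            print(n,s,k,g.sum(),"of",len(u),"ang med",np.median(a[g]).round(3),"quart",np.percentile(a[g],[25,75]).round(3),"med xyz r",np.median(p[g],0).round(1),np.median(r[g]).round(1))
if __name__=="__main__":
    for n in("scene","top"):run(camera(n),n)
    print("c1");o=pickle.load(open("c1.pkl","rb"))
    for n in o:run(o[n],n)
E
python3 dep.py
```

```text
scene -1 y 26 of 37 ang med 0.543 quart [0.521 0.552] med xyz r [ -94.3 -161.2   57.1] 109.5
scene -1 r 37 of 44 ang med 0.568 quart [0.54  0.594] med xyz r [ -54.2 -144.6   32.5] 62.7
scene 1 y 41 of 71 ang med 0.527 quart [0.51  0.542] med xyz r [-93.8 161.4  54.3] 108.2
scene 1 r 27 of 27 ang med 0.565 quart [0.528 0.581] med xyz r [-57.3 147.   35. ] 67.1
top 1 y 19 of 19 ang med 0.551 quart [0.523 0.558] med xyz r [-95.4 162.4  58.6] 111.9
top 1 r 18 of 20 ang med -0.848 quart [-1.087 -0.684] med xyz r [-35.6 145.6 -48.8] 58.2
top -1 y 17 of 17 ang med 0.553 quart [0.536 0.562] med xyz r [ -92.  -164.4   57.7] 108.8
top -1 r 7 of 8 ang med -1.081 quart [-1.236 -0.946] med xyz r [ -24.7 -151.5  -49.5] 59.4
c1
scene -1 y 24 of 36 ang med 0.551 quart [0.532 0.568] med xyz r [ -95.  -161.1   58.6] 110.6
scene -1 r 29 of 34 ang med 0.037 quart [0.011 0.082] med xyz r [ -60.  -145.4    2. ] 60.0
scene 1 y 39 of 69 ang med 0.52 quart [0.499 0.535] med xyz r [-94.  161.3  53.1] 108.4
scene 1 r 25 of 26 ang med 0.044 quart [0.023 0.071] med xyz r [-63.1 147.1   2.9] 63.1
top 1 y 18 of 18 ang med 0.544 quart [0.533 0.553] med xyz r [-94.7 162.5  56.6] 110.6
top 1 r 27 of 30 ang med -0.004 quart [-0.796  0.061] med xyz r [-49.7 143.7  -0.2] 62.9
top -1 y 18 of 18 ang med 0.554 quart [0.536 0.563] med xyz r [ -93.8 -164.5   57.7] 111.3
top -1 r 17 of 20 ang med -0.044 quart [-0.968  0.089] med xyz r [ -40.4 -146.5   -3.2] 62.3
```

Depth results:
- **Red arms:** 0.040 when shut and 0.566 now, so the lid is at about 0.526. Kinematics agree, giving 0.525.
- **Marker:** its top face reads 0.535 to 0.55. Subtracting half the block thickness (4 mm over 108 mm, 0.037) puts its centre at about 0.506.

I lower the lid by about 0.017 rad.

```bash

python3 -m inch '[6,-0.04,0,0.022,0,0,0, 6,-0.04,0,0.023,0,0,0, 6,0,0,0,0,0,0, 6,0,0,0,0,0,0, 6,0,0,0,0,0,0]'
python3 - <<'E'
from dep import *
s=observe();X=265-(s["tool_pos"][0]-511.3)/np.cos(.1);Z=92+s["tool_pos"][2]-126.4
print("lid kin",np.arctan2(Z,X)-np.arctan2(92,265),np.hypot(X,Z),np.abs(s["joint_vel"]).max())
for i in range(3):run(camera("scene"),"scene")
# anything else disturbed: compare with first pictures
c=camera("scene");o=pickle.load(open("c0.pkl","rb"))["scene"]
for t in("sign","plate","mug","sugar_jar","bowl","spatula"):
    a,b=[ (outline_of(k,t) if k is c else None) for k in(c,o)]
    print(t,[(round(q["confidence"],2),q["point"]) for q in a[:1]])
d=cv2.absdiff(c["image"],o["image"]).max(2)
cv2.imwrite("pics/end.png",cv2.resize(cv2.cvtColor(c["image"],cv2.COLOR_RGB2BGR)[80:330,100:430],None,fx=2.4,fy=2.4,interpolation=2))
E
```

```text
time: 10.5
tool_pos: [587.4, 29.0, 245.5]
eef_rot: [-3.137, -0.159, 0.0]
force: [-3.3, 2.0, -1.9]
width: 10.5
lid kin 0.5077010621538409 282.9610296579325 0.001971482113658242
scene -1 y 24 of 37 ang med 0.533 quart [0.515 0.554] med xyz r [ -95.3 -161.4   55.9] 109.7
scene -1 r 36 of 43 ang med 0.574 quart [0.529 0.614] med xyz r [ -55.1 -144.9   34.9] 65.0
scene 1 y 43 of 71 ang med 0.517 quart [0.499 0.544] med xyz r [-94.7 161.9  54.3] 109.5
scene 1 r 25 of 25 ang med 0.535 quart [0.507 0.558] med xyz r [-56.8 146.5  32.9] 66.0
scene -1 y 25 of 36 ang med 0.541 quart [0.511 0.554] med xyz r [ -93.9 -161.    56.2] 109.3
scene -1 r 36 of 44 ang med 0.571 quart [0.52  0.586] med xyz r [ -56.1 -144.    33.5] 65.2
scene 1 y 41 of 70 ang med 0.533 quart [0.508 0.549] med xyz r [-93.3 162.   55. ] 109.3
scene 1 r 26 of 26 ang med 0.529 quart [0.491 0.565] med xyz r [-55.1 146.8  33.7] 64.3
scene -1 y 26 of 37 ang med 0.549 quart [0.524 0.574] med xyz r [ -92.7 -159.2   58.1] 109.0
scene -1 r 35 of 42 ang med 0.572 quart [0.529 0.619] med xyz r [ -55.  -144.2   32.7] 62.8
scene 1 y 42 of 69 ang med 0.528 quart [0.512 0.545] med xyz r [-94.4 162.1  55.3] 107.4
scene 1 r 26 of 26 ang med 0.549 quart [0.528 0.578] med xyz r [-56.4 146.7  34.2] 66.5
sign [(0.89, [191.8, 183.2])]
plate [(0.69, [334.3, 272.5])]
mug [(0.9, [371.7, 209.6])]
sugar_jar []
bowl [(0.28, [294.6, 226.7])]
spatula [(0.72, [209.3, 160.4])]
```

View pics/end.png

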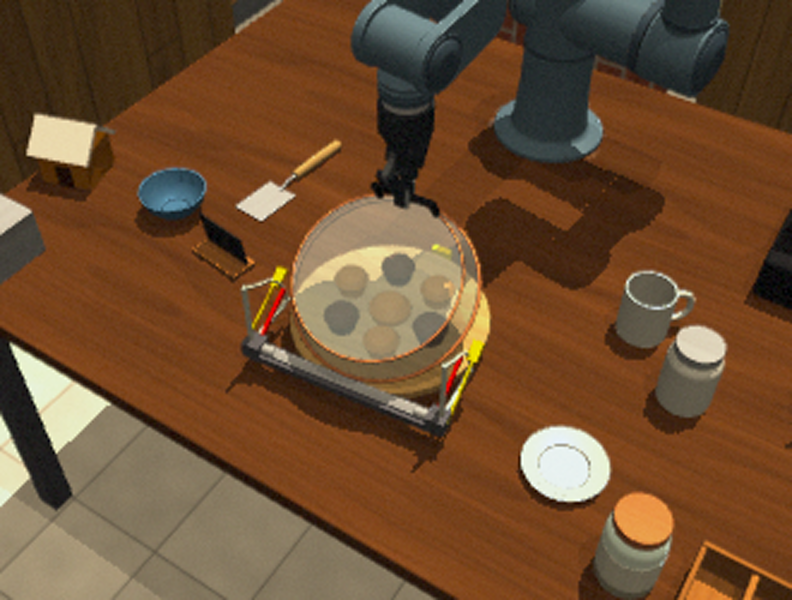

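The cover is open at the mark, the hinge is square to the tongue, and the sign, bowl, spatula, mug, jar and plate sit where they started. Handing in while holding.

```bash
python3 -c "
from workcell import *
print(hand_in())"
```

```text
the job is handed in; nothing more can be done
None
```

I turned the stand into its notch with the cover shut, lifted the cover to the markers, and handed in at about 11 s while still holding it steady.

- **Turning:** I gripped the handle and turned the stand about 0.86 rad. I let go briefly so it could settle in the notch. A two-camera fit then put it 0.003 rad from the notch, give or take about 0.03.
- **Lid angle:** The arm's position gives 0.508 rad. The camera depth on the red arms gives about 0.515 rad.
- **Marker angle:** Depth from the two cameras gives 0.497 and 0.513 rad, so I aimed for about 0.506. An earlier two-camera fit that ignored the block's thickness had given 0.527. I had stopped the lift there and lowered the cover by about 0.017 rad. The marker angle is good to about 0.02 rad.
- **Grip and steadiness:** The grip was 40 N and the joints were nearly still (under 0.002 rad/s). The outside force on the tool was about 4 N.
- **Other things on the counter:** They look unmoved in the last picture. I checked this by eye only. The network missed the sugar jar in that picture and placed the bowl wrongly with low confidence (0.28), though both are plainly visible in place.

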